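# Stroke the week's pill organiser shut

## Robot

A 7-joint arm with a two-finger parallel gripper is mounted at the origin on a cart in front of the work surface, level with it; the furniture and walls round the work are solid. World frame = base frame: x ahead of the robot, y to its left, z up, the work surface at z = 0. Lengths are in m, angles in rad, forces in N, time in s.
With the tool pointing down it reaches from about 0.425 to 0.875 m from the base axis. Payload 8.4 kg.
Tool frame: the origin (TCP) lies between the finger pads, 19 mm behind the fingertips; this is the grasp point; z points along the fingers, y is the line along which they close (so a half turn about z gives the same grasp; the last joint's range is limited). The gripper opens to 87 mm and grips with 3 to 60 N. Pads are 19 mm wide; open, the fingers measure 117 mm over their backs; the gripper's body (75 mm by 190 mm) begins 51 mm behind the grasp point.
Start: joints at [1.131, 0.333, 0.04, 1.465, -0.013, 1.343, -0.059], TCP at [0.217, -0.613, 0.241] pointing down, gripper open.
Joint ranges: [-2.58, 2.58], [-0.38, 2.09], [-1.3, 1.39], [0.25, 2.4], [-1.5, 4.64], [0.08, 2.09], [-2.65, 2.65]. Speed limits (rad/s): [2.22, 2.22, 2.79, 2.79, 3.14, 3.14, 3.14].

## Interface

Orientations are given as a rotation vector (axis times angle).
In Python, from bench import robot gives the robot as it stands. The module is installed in compiled form; this text tells all that it offers.
- The arm moves only by the shell command python3 -m handwheel 'ROWS' [FORCE]. ROWS is text: rows parted by semicolons, each of 5 numbers parted by spaces: the finger opening in mm, from 0 to 87, then the shift along the tool's x, y, z in mm, then the turn about the tool's z in rad. In form: fingers tx ty tz yaw; .... A call has 1 to 20 rows; each row shifts and turns the commanded pose from where the row before left it, along the tool's axes as they then stand; what a row does not reach is not made up. A row lasts 1/10 s, in which the tool goes at most 50 mm and 8.59 degrees, less where a joint would pass 70% of its speed; a pose out of reach is approached as far as the arm can. A call is refused whole if a number of a shift passes 50 or a number of a turn 0.15, either way. A call with a gripper value outside its range is refused whole. The fingers move at their own pace and stop on an object; FORCE is the grip in N (left out, the last holds). Time passes only in rows, so rows that do not move let the fingers close. It gives the time, the measured TCP pose, the force, the opening and the grip force at its end, in the units of the state.
- robot.get_state(): the state, without advancing time (a new reading comes with each control period).
- robot.snapshot(name): name is "side" or "top" or "wrist"; returns a dict with "image" (420x560x3 uint8, red, green, blue), "z_map" (420x560 float32, m along the optical axis (not along the pixel's ray), 0 where there is no reading), "fx", "fy", "cx", "cy" (pixels), "dist_coeffs" ([k1, k2, p1, p2, k3] as OpenCV has them; the pictures are not rectified), "rvec" (rotation vector, rad) and "tvec" (3), from world to camera coordinates, as OpenCV has them; the wrist camera has in their place "mount" (4x4, takes a point from camera to tool coordinates, whose origin is the TCP and whose axes are the flange's). Camera axes: x right, y down, z forward; pixel columns grow to the right and rows downward; lengths in m; the calibration is good to about 2 mm. A picture is of the moment at which its call begins: read the wrist's pose just before it.
- robot.hand_in(): hands the job in; it is judged then, once.
The state is a dict: "clock": time; "joints": joint angles; "joint_vel": joint speeds; "effort": joint torques, N m; "tool_pos": TCP position; "tool_rot": TCP orientation; "wrist_force": force on the tool from outside, world axes, zero at the start; "torque": the same for the moment, N m; "grip_width": finger opening in m; "gripper_force": force on a finger pad.
Only numpy, scipy, OpenCV 4.12 (cv2) and the standard library are available. Lean on these libraries where they do the work, as an engineer would, in place of code of your own. Each camera call takes 0.05 s, during which the arm holds its last target. There are 200 camera calls.

## Task

The long pill organiser with seven lids has been filled and its lids stand a little ajar. Run your fingertips gently along the row in one pass, from the end with the hanging loop to the other end, so that every lid is pressed fully shut one after the other; stay down at the row until the last lid is shut and do not lift or shove the organiser. Leave the short four-lid organiser with its lids ajar and everything else as it is.

Things in the scene. Friction and masses are not known exactly. Their poses are not given: they have to be found in the camera images.
- week_box: the long pill organiser: white plastic box with seven lids in one row, 56 mm deep (its x), 210 long (its y), 28 high without lids, 0.6 to 0.9 kg, loose on the desk. Origin: centre of the underside; z up; +y along the row to the end with the hanging loop (bent bar, sticks out 20 mm at 20 mm height). Yaw within 0.45 rad of 0. Lids hinge along y at x = +24, z = 29 mm (the side away from the robot)
- row_start (a point): point on the ridge of the first lid (next to the loop) as it is when shut, fixed to the box at its x = +2 mm, 22 mm in front of the hinge, 35 mm above the underside; axes of the box. Lids are arched across the row like barrel vaults, 27 mm wide, pitch 30 mm, 42 mm long plus a 10 mm thumb tab in front; ridge along x, lower edges 5 mm below it
- row_end (a point): the same point of the seventh lid, 180 mm along the box's -y from row_start. Shut fingertips can glide along the row level with the shut ridges or up to 1 mm above: they ride up the arched side of each lid and press it down. Lower than that they shove the box, so find the height by touching the first lid down to its stop (about 4 N)
- lid_1 (a joint): lid 1 of the long organiser, counted from the loop end: angle in rad, 0 fully shut, positive open; starts ajar at 0.13 to 0.18 (its front edge 6 to 9 mm up). Smooth slippery plastic; a light friction hinge keeps it where it is left (under 1 N down at 25 mm from the hinge moves it); hard stop at 0
- lid_2 (a joint): lid 2 of the long organiser, counted from the loop end: angle in rad, 0 fully shut, positive open; starts ajar at 0.13 to 0.18
- lid_3 (a joint): lid 3 of the long organiser, counted from the loop end: angle in rad, 0 fully shut, positive open; starts ajar at 0.13 to 0.18
- lid_4 (a joint): lid 4 of the long organiser, counted from the loop end: angle in rad, 0 fully shut, positive open; starts ajar at 0.13 to 0.18
- lid_5 (a joint): lid 5 of the long organiser, counted from the loop end: angle in rad, 0 fully shut, positive open; starts ajar at 0.13 to 0.18
- lid_6 (a joint): lid 6 of the long organiser, counted from the loop end: angle in rad, 0 fully shut, positive open; starts ajar at 0.13 to 0.18
- lid_7 (a joint): lid 7 of the long organiser, counted from the loop end: angle in rad, 0 fully shut, positive open; starts ajar at 0.13 to 0.18
- day_box: the short pill organiser, of the same make with four lids, 120 mm long, origin and axes alike; its lids are also ajar and stay as they are
- small_lid_1 (a joint): lid 1 of the short organiser, rad, not to be touched
- small_lid_2 (a joint): lid 2 of the short organiser, rad, not to be touched
- small_lid_3 (a joint): lid 3 of the short organiser, rad, not to be touched
- small_lid_4 (a joint): lid 4 of the short organiser, rad, not to be touched
- blister: flat blister strip of red tablets, 40 x 96 x 6 mm, lying before the long organiser; bystander; origin centre of the underside
- syrup_bottle: small brown bottle with a yellow cap, 32 mm across, 80 mm high, standing behind the long organiser; bystander; origin centre of the underside
- stopper_cap: loose white bottle cap, 30 mm across, 12 mm high, behind the short organiser; bystander; origin centre of the underside
- stamp: wooden hand stamp, 26 x 52 x 66 mm, standing behind the short organiser; bystander; origin centre of the underside

How it is judged:
By the outcome, as a careful person would: the job done as asked, in the order asked, and still so for the second after the job is handed in, with the robot touching nothing.
It also fails if it takes over 38 s, if anything falls off the work surface, if the arm or the gripper's body presses on something with over 40 N, if the wrist force passes 120 N, or if a joint passes its speed limit or range.

## Working session

There is one attempt and no reset: what is moved stays moved. The work goes in short steps, Python scripts to look and compute and a shell command to move; the robot and the scene stay as the last step left them, time stands still between calls to the robot, and variables do not carry over. Pictures are saved under pics/ and viewed, at most 10 in all, crops included, and the job is handed in when it is done.

```bash
mkdir -p pics; python3 - <<'E'
from bench import robot
import cv2,pickle
s=robot.get_state();print(s['clock'],s['tool_pos'],s['tool_rot'],s['wrist_force'])
d={}
for n in("top","side"):
    d[n]=robot.snapshot(n);cv2.imwrite(f"pics/{n}0.png",d[n]["image"][:,:,::-1])
    print(n,[d[n][k] for k in("fx","fy","cx","cy","dist_coeffs","rvec","tvec")])
pickle.dump(d,open("d.pkl","wb"))
E
```

```text
0.0 [ 0.21707948 -0.61220338  0.24034776] [-3.09452691e+00 -5.32477350e-01  6.36529507e-04] [-0.50784082 -0.10462076 -0.07991254]
top [438.9864984070067, 438.9864984070067, 273.72375574830977, 208.3697694841966, array([-0.104441,  0.      ,  0.      ,  0.      ,  0.      ]), array([ 2.1851904 , -2.17155232,  0.08748913]), array([-0.01458036,  0.53787647,  0.91037961])]
side [443.8593861451119, 443.8593861451119, 279.8064846556042, 211.62169055952998, array([-0.11636467,  0.        ,  0.        ,  0.        ,  0.        ]), array([ 0.83422645, -2.74735954,  0.83412659]), array([0.4355807 , 0.25979068, 0.77232594])]
```

View pics/top0.png

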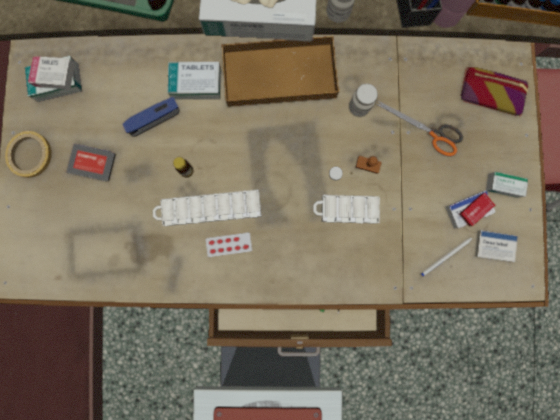

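View pics/side0.png

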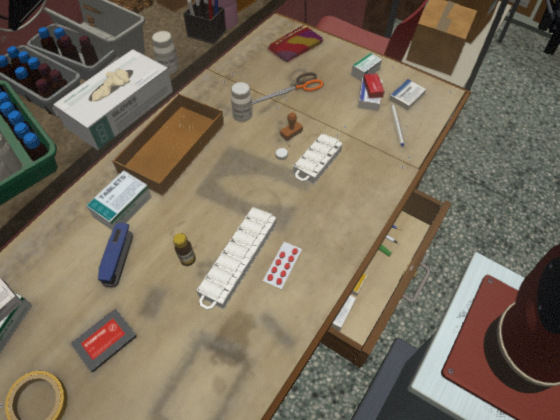

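The top view shows the long organiser from about (158,212), with the loop on the left (+y), to (260,203). The blister lies in front of it at (229,245) and the bottle behind it at (182,167). The short organiser is at (350,208). The side view agrees with this. Next I'll measure the box from the depth map and the white mask.

```bash
cat > h.py <<'E'
import numpy as np,cv2
def world(d,T=None):
    K=np.array([[d["fx"],0,d["cx"]],[0,d["fy"],d["cy"]],[0,0,1]])
    h,w=d["z_map"].shape
    u,v=np.meshgrid(np.arange(w),np.arange(h))
    p=cv2.undistortPoints(np.stack([u,v],-1).reshape(-1,1,2).astype(float),K,d["dist_coeffs"])[:,0]
    z=d["z_map"].reshape(-1,1)
    P=np.c_[p*z,z]
    if T is None:
        R=cv2.Rodrigues(d["rvec"])[0];P=(P-d["tvec"])@R
    else: P=P@T[:3,:3].T+T[:3,3]
    return P.reshape(h,w,3)
E
python3 - <<'E'
import pickle,numpy as np,cv2
from h import world
d=pickle.load(open("d.pkl","rb"))
for n,roi in(("top",(150,180,275,232)),("side",(190,195,285,312))):
    P=world(d[n]);im=d[n]["image"]
    x0,y0,x1,y1=roi
    m=np.zeros(im.shape[:2],bool);m[y0:y1,x0:x1]=1
    Z=P[...,2]
    desk=m&(im.min(-1)<120)
    print(n,"desk z",np.median(Z[desk]))
    hi=m&(Z>0.02)&(Z<.06)
    white=m&(im.min(-1)>135)
    for nm,mk in(("hi",hi),("white",white)):
        q=P[mk][:,:2].astype(np.float32)
        lab=cv2.connectedComponents(mk.astype(np.uint8))[1]
        k=np.argmax(np.bincount(lab[lab>0]));q=P[lab==k][:,:2].astype(np.float32)
        print(nm,len(q),q.mean(0),cv2.minAreaRect(q), np.percentile(P[lab==k][:,2],[5,50,95]))
    # bars: profile along y
    c=q.mean(0)
E
```

```text
top desk z 0.0012216196546018503
hi 2467 [0.53861827 0.12431095] ((0.5372728109359741, 0.13368792831897736), (0.058006107807159424, 0.22889508306980133), 6.028756141662598) [0.02517991 0.03761691 0.0426797 ]
white 2784 [0.5378901 0.125009 ] ((0.5381127595901489, 0.11480186134576797), (0.2774391770362854, 0.1110968366265297), 80.87996673583984) [0.00315165 0.03708159 0.04266801]
side desk z 0.0013121393582141922
hi 2724 [0.5341288  0.13574375] ((0.5363431572914124, 0.13255277276039124), (0.05958467721939087, 0.22942601144313812), 6.564140796661377) [0.02359093 0.03748294 0.04217479]
white 3008 [0.53430283 0.13461705] ((0.4643250107765198, 0.24220070242881775), (0.14812761545181274, 0.5273619890213013), 33.22661209106445) [0.0029674  0.03694675 0.0421709 ]
```

```bash
python3 -m handwheel '0 45 0 0 0.08;0 45 0 0 0.08;0 45 0 0 0.07;0 15 -45 0 0;0 15 -45 0 0;0 15 -45 0 0;0 15 -45 0 0;0 15 -45 0 0;0 15 -45 0 0;0 15 -45 0 0;0 15 -45 0 0;0 15 -45 0 0;0 15 -45 0 0;0 15 -45 0 0;0 15 -45 0 0;0 15 -45 0 0;0 0 0 0 0' 30
python3 - <<'E'
from bench import robot
import cv2,pickle,numpy as np
from scipy.spatial.transform import Rotation as Ro
s=robot.get_state();d=robot.snapshot("wrist");cv2.imwrite("pics/w1.png",d["image"][:,:,::-1])
print(s['clock'],s['tool_pos'],s['tool_rot'],s['wrist_force'],s['grip_width'],s['joints'])
pickle.dump((s,d),open("w1.pkl","wb"))
print(d["mount"])
E
```

```text
clock: 1.8
tool_pos: [0.4768, 0.0321, 0.2414]
tool_rot: [-3.134, -0.188, -0.001]
wrist_force: [-0.0, 0.2, -0.0]
grip_width: 0.0006
gripper_force: 0.0
1.8 [0.47675837 0.03210518 0.241396  ] [-3.13370077e+00 -1.87991698e-01 -1.07706695e-03] [-0.04866498  0.17736259 -0.00383993] 0.0005708713305588672 [ 3.54685742e-01  7.31941357e-03 -5.10169143e-01  1.84542202e+00
  1.44927956e-03  1.28888504e+00 -1.60683225e+00]
[[ 1.03597739e-03 -9.70865553e-01 -2.39622630e-01  6.60313501e-02]
 [ 9.99999421e-01  9.36419015e-04  5.29331602e-04 -5.32970896e-04]
 [-2.89522632e-04 -2.39623039e-01  9.70865961e-01 -1.43911399e-01]
 [ 0.00000000e+00  0.00000000e+00  0.00000000e+00  1.00000000e+00]]
```

View pics/w1.png

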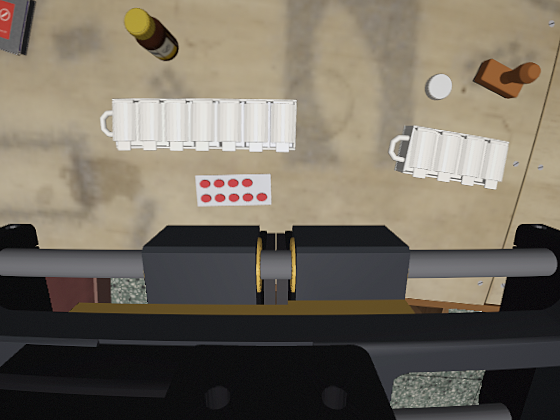

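The wrist view shows the long organiser from the loop at (107,124) to its right end at (296,125), with the blister at (233,190). I'll fit the pose in all three views.

```bash
cat > fit.py <<'E'
import pickle,numpy as np,cv2
from h import world
from scipy.spatial.transform import Rotation as Ro
d=pickle.load(open("d.pkl","rb"));s,w=pickle.load(open("w1.pkl","rb"))
T=np.eye(4);T[:3,:3]=Ro.from_rotvec(s["tool_rot"]).as_matrix();T[:3,3]=s["tool_pos"]
for n,dd,P in(("top",d["top"],world(d["top"])),("side",d["side"],world(d["side"])),("wrist",w,world(w,T@w["mount"]))):
    near=(abs(P[...,0]-.537)<.07)&(abs(P[...,1]-.125)<.16)
    Z=P[...,2];zd=np.median(Z[near&(abs(Z)<.008)])
    m=near&(Z-zd>.022)&(Z-zd<.06)
    lab=cv2.connectedComponents(m.astype(np.uint8))[1];k=np.argmax(np.bincount(lab[lab>0]));q=P[lab==k]
    yaw=np.deg2rad(cv2.minAreaRect(q[:,:2].astype(np.float32))[2]);yaw=(yaw+np.pi/4)%(np.pi/2)-np.pi/4
    for it in range(3):
        ex=np.array([np.cos(yaw),np.sin(yaw)]);ey=np.array([-ex[1],ex[0]])
        b=np.c_[q[:,:2]@ex,q[:,:2]@ey]
        # refine yaw from back and front edge lines
        sl=[];ys=np.linspace(np.percentile(b[:,1],12),np.percentile(b[:,1],97),22)
        for f in(2,98):
            e=[np.percentile(b[(b[:,1]>=l)&(b[:,1]<h),0],f) for l,h in zip(ys[:-1],ys[1:])]
            sl.append(np.polyfit(ys[:-1],e,1)[0])
        yaw-=np.mean(sl)
    cx=np.percentile(b[:,0],[.5,99.5])
    body=b[abs(b[:,0]-cx.mean())>15e-3];cy=np.percentile(body[:,1],[.3,99.7])
    c=cx.mean()*ex+cy.mean()*ey
    rs=c+.002*ex+.09*ey
    print(n,"deskz",zd,"yaw",yaw,sl,"size",np.ptp(cx),np.ptp(cy),"c",c,"start",rs,"end",rs-.18*ey)
E
python3 fit.py
```

```text
top deskz 0.0013138809588712592 yaw 0.1080946825449979 [np.float64(-0.000402631079315848), np.float64(0.0003922188693571219)] size 0.05702226055111592 0.20766449592168598 c [0.53832018 0.12346776] start [0.53059939 0.21315828] end [0.55001763 0.03420875]
side deskz 0.0012438516690279266 yaw 0.11359495019960832 [np.float64(0.0009450867932356914), np.float64(-0.0009449712295746643)] size 0.056810089221683735 0.20682697990659676 c [0.53732724 0.12353855] start [0.52911278 0.21318521] end [0.54951593 0.0343453 ]
wrist deskz 0.000517816735512211 yaw 0.10479534222239632 [np.float64(0.0032606462396423345), np.float64(-0.0032598559331267923)] size 0.05694425062624975 0.2071053119160647 c [0.54045256 0.12320377] start [0.53302722 0.21291924] end [0.55185595 0.03390673]
```

```bash
python3 -m handwheel '0 15 -35 0 0.013;0 15 -35 0 0;0 15 -35 0 0;0 15 -35 0 0;0 15 -35 0 0;0 0 0 40 0;0 0 0 40 0;0 0 0 40 0;0 0 0 35 0;0 0 0 10 0;0 0 0 0 0;0 0 0 0 0' 30
```

```text
clock: 3.05
tool_pos: [0.5347, 0.2067, 0.0779]
tool_rot: [-3.137, -0.153, -0.003]
wrist_force: [0.1, 0.0, 0.4]
grip_width: 0.0008
gripper_force: 0.0
```

```bash
python3 -m handwheel '0 -1 -7.4 0 -0.009;0 0 0 6 0;0 0 0 5 0;0 0 0 0 0;0 0 0 0 0' 30
python3 - <<'E'
from bench import robot
import cv2
a=robot.snapshot("side")["image"][:,:,::-1];cv2.imwrite("pics/s2.png",cv2.resize(a[150:330,130:370],None,fx=3,fy=3,interpolation=2))
E
```

```text
clock: 3.55
tool_pos: [0.5318, 0.2138, 0.0651]
tool_rot: [3.137, 0.167, -0.001]
wrist_force: [0.2, 0.1, 0.0]
grip_width: 0.0006
gripper_force: 0.0
```

View pics/s2.png

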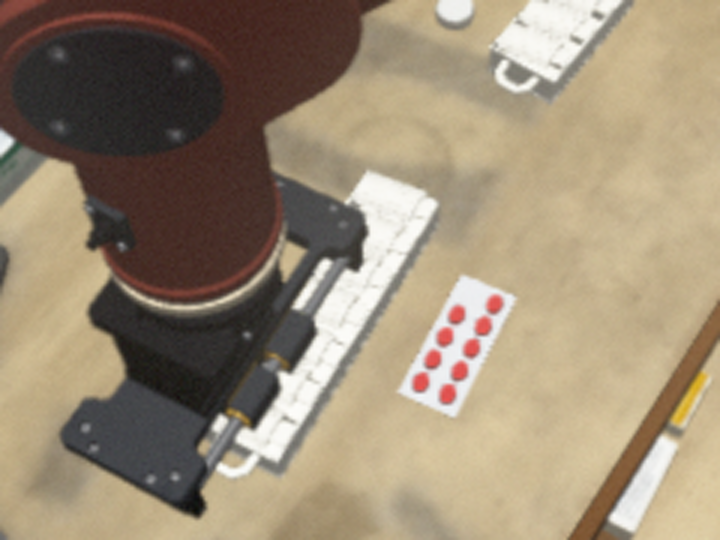

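The gripper sits over lid 1 at the loop end, with the blister clear of it. I'll touch down in small steps.

```bash
python3 -m handwheel '0 1 0 2 0;0 0 0 2 0;0 0 0 2 0;0 0 0 1 0;0 0 0 1 0;0 0 0 0 0;0 0 0 0 0'; python3 -m handwheel '0 0 0 1 0;0 0 0 0 0;0 0 0 0 0'; python3 -m handwheel '0 0 0 0.5 0;0 0 0 0 0'
```

```text
clock: 4.3
tool_pos: [0.5329, 0.2142, 0.0573]
tool_rot: [-3.137, -0.168, -0.0]
wrist_force: [0.2, -0.0, -0.2]
grip_width: 0.0003
gripper_force: 0.0
clock: 4.6
tool_pos: [0.5329, 0.2141, 0.0563]
tool_rot: [-3.137, -0.168, 0.0]
wrist_force: [0.1, -0.4, -0.4]
grip_width: 0.0006
gripper_force: 0.0
clock: 4.8
tool_pos: [0.5329, 0.2142, 0.0557]
tool_rot: [-3.137, -0.168, 0.0]
wrist_force: [-0.5, 0.6, -0.2]
grip_width: 0.0002
gripper_force: 0.1
```

```bash
for i in 1; do python3 -m handwheel '0 0 0 0.5 0;0 0 0 0 0'; done; python3 -m handwheel '0 0 0 0.5 0;0 0 0 0 0'|sed -n 2,4p;  python3 -m handwheel '0 0 0 0.4 0;0 0 0 0 0'|sed -n 2,4p
```

```text
clock: 5.0
tool_pos: [0.5329, 0.2141, 0.0552]
tool_rot: [-3.137, -0.168, 0.0]
wrist_force: [-0.2, -0.2, -0.8]
grip_width: 0.0002
gripper_force: 0.1
tool_pos: [0.5329, 0.2141, 0.0547]
tool_rot: [-3.137, -0.168, 0.0]
wrist_force: [0.3, 0.6, -0.1]
tool_pos: [0.5329, 0.2141, 0.0544]
tool_rot: [-3.137, -0.168, 0.0]
wrist_force: [-0.1, -0.1, 0.5]
```

```bash
python3 -m handwheel '0 0 0 0.4 0;0 0 0 0 0'|sed -n 2,4p;  python3 -m handwheel '0 0 0 0.4 0;0 0 0 0 0'|sed -n 2,4p
```

```text
tool_pos: [0.5329, 0.2141, 0.0543]
tool_rot: [3.137, 0.168, 0.0]
wrist_force: [-1.8, -1.9, 4.3]
tool_pos: [0.5329, 0.2141, 0.0541]
tool_rot: [3.137, 0.168, 0.0]
wrist_force: [-2.5, -1.1, 7.9]
```

Lid 1 bottoms out at TCP z ≈ 0.0543, with 4 to 8 N. I'll ease off and glide at that level.

```bash
python3 -m handwheel '0 0 0 -0.6 0;0 0 0 0 0'|sed -n 2,4p;  python3 -m handwheel '0 0 2 0 0;0 0 2 0 0;0 0 2 0 0;0 0 2 0 0;0 0 2 0 0;0 0 2 0 0'|sed -n 2,4p; python3 -m handwheel '0 0 2 0 0;0 0 2 0 0;0 0 2 0 0;0 0 2 0 0'|sed -n 2,4p
```

```text
tool_pos: [0.533, 0.2141, 0.0543]
tool_rot: [-3.137, -0.168, -0.001]
wrist_force: [-0.3, -0.7, 3.2]
tool_pos: [0.5341, 0.2019, 0.054]
tool_rot: [3.137, 0.167, -0.001]
wrist_force: [0.2, 1.2, 0.2]
tool_pos: [0.535, 0.1939, 0.0541]
tool_rot: [3.137, 0.168, -0.0]
wrist_force: [0.1, 0.8, -0.2]
```

```bash
python3 -m handwheel '0 0 2 -0.3 0;0 0 2 0 0;0 0 2 0 0'|sed -n 2,4p;  python3 -m handwheel '0 0 2 0 0;0 0 2 0 0;0 0 2 0 0'|sed -n 2,4p; python3 -m handwheel '0 0 2 0 0;0 0 2 0 0;0 0 2 0 0'|sed -n 2,4p
```

```text
tool_pos: [0.5357, 0.188, 0.0544]
tool_rot: [3.137, 0.167, -0.0]
wrist_force: [0.1, 0.1, 0.0]
tool_pos: [0.5363, 0.1821, 0.0544]
tool_rot: [-3.137, -0.168, 0.0]
wrist_force: [-0.5, 0.3, 0.3]
tool_pos: [0.537, 0.1762, 0.0545]
tool_rot: [-3.137, -0.168, 0.0]
wrist_force: [-0.4, -0.5, 0.8]
```

```bash
cat > lids.py <<'E'
from bench import robot
import numpy as np,cv2
from h import world
from scipy.spatial.transform import Rotation as Ro
s=robot.get_state();w=robot.snapshot("wrist")
T=np.eye(4);T[:3,:3]=Ro.from_rotvec(s["tool_rot"]).as_matrix();T[:3,3]=s["tool_pos"]
yaw=.107;ex=np.array([np.cos(yaw),np.sin(yaw)]);ey=np.array([-ex[1],ex[0]])
c=np.array([.5385,.1234])
for n,P in(("wrist",world(w,T@w["mount"])),("top",world(robot.snapshot("top"))),("side",world(robot.snapshot("side")))):
    q=P[...,:2]-c;bx=q@ex;by=q@ey;Z=P[...,2]
    o=[]
    for i in range(7):
        r=[]
        for x in(-.013,-.008):
            m=(abs(bx-x)<.0035)&(abs(by-(.09-.03*i))<.004)&(Z>.02)&(Z<.055)
            r.append(round(float(np.median(Z[m])*1e3),1) if m.sum()>2 else None)
        o.append(r)
    print(n,o)
cv2.imwrite("pics/w%d.png"%(s["clock"]*100),w["image"][:,:,::-1])
E
python3 lids.py; ls pics
```

```text
wrist [[None, None], [None, None], [None, None], [None, None], [42.4, 42.4], [41.1, 41.1], [None, None]]
top [[None, None], [None, None], [None, None], [None, None], [43.0, 40.6], [42.3, 41.5], [42.0, 41.1]]
side [[35.0, 35.7], [36.9, 36.1], [40.9, None], [43.3, None], [43.0, 42.0], [41.6, 39.9], [42.1, 40.0]]
s2.png
side0.png
top0.png
w1.png
w790.png
```

Lids 1 and 2 read shut (35 to 36 mm), and lids 3 to 7 still read about 42 mm. I'll continue the glide.

```bash
python3 -m handwheel '0 0 2.5 0.1 0;0 0 2.5 0 0;0 0 2.5 0 0;0 0 2.5 0 0;0 0 2.5 0 0;0 0 2.5 0 0'|sed -n 2,4p;  python3 -m handwheel '0 0 2.5 0 0;0 0 2.5 0 0;0 0 2.5 0 0;0 0 2.5 0 0;0 0 2.5 0 0;0 0 2.5 0 0'|sed -n 2,4p; python3 -m handwheel '0 0 2.5 0 0;0 0 2.5 0 0;0 0 2.5 0 0;0 0 2.5 0 0;0 0 2.5 0 0;0 0 2.5 0 0'|sed -n 2,4p; python3 lids.py
```

```text
tool_pos: [0.5386, 0.1612, 0.0544]
tool_rot: [-3.137, -0.167, 0.0]
wrist_force: [-0.3, 0.3, 0.0]
tool_pos: [0.5401, 0.1463, 0.0544]
tool_rot: [-3.137, -0.168, 0.0]
wrist_force: [0.7, 0.5, 0.7]
tool_pos: [0.5417, 0.1313, 0.0543]
tool_rot: [3.137, 0.168, -0.0]
wrist_force: [-0.7, -0.7, 0.5]
wrist [[35.4, None], [None, None], [None, None], [None, None], [None, None], [None, None], [40.8, None]]
top [[None, None], [None, None], [None, None], [None, None], [None, None], [None, None], [40.5, 40.5]]
side [[35.6, 35.8], [35.6, None], [36.0, 35.6], [35.5, None], [42.8, 42.3], [40.6, None], [41.2, 40.5]]
```

```bash
python3 -m handwheel '0 0 2.5 0 0;0 0 2.5 0 0;0 0 2.5 0 0;0 0 2.5 0 0;0 0 2.5 0 0;0 0 2.5 0 0;0 0 2.5 0 0;0 0 2.5 0 0;0 0 2.5 0 0;0 0 2.5 0 0;0 0 2.5 0 0;0 0 2.5 0 0;0 0 2.5 0 0'|sed -n 2,4p;  python3 -m handwheel '0 0 2.5 0 0;0 0 2.5 0 0;0 0 2.5 0 0;0 0 2.5 0 0;0 0 2.5 0 0;0 0 2.5 0 0;0 0 2.5 0 0;0 0 2.5 0 0;0 0 2.5 0 0;0 0 2.5 0 0;0 0 2.5 0 0;0 0 2.5 0 0;0 0 2.5 0 0'|sed -n 2,4p; python3 lids.py
```

```text
tool_pos: [0.5452, 0.099, 0.0544]
tool_rot: [3.137, 0.167, -0.0]
wrist_force: [-0.3, 1.0, -0.3]
tool_pos: [0.5487, 0.0667, 0.0544]
tool_rot: [-3.137, -0.168, -0.0]
wrist_force: [0.1, -0.3, 0.2]
wrist [[None, None], [35.4, None], [35.4, None], [None, None], [None, None], [None, None], [None, None]]
top [[37.1, 36.3], [None, None], [None, None], [None, None], [None, None], [None, None], [None, None]]
side [[35.7, 35.8], [34.9, 35.8], [36.4, 35.8], [35.8, 35.1], [35.7, 36.1], [35.8, 36.8], [41.2, None]]
```

```bash
python3 -m handwheel '0 0 2.5 0 0;0 0 2.5 0 0;0 0 2.5 0 0;0 0 2.5 0 0;0 0 2.5 0 0;0 0 2.5 0 0;0 0 2.5 0 0;0 0 2.5 0 0;0 0 2.5 0 0;0 0 2.5 0 0;0 0 2.5 0 0;0 0 2.5 0 0;0 0 2.5 0 0;0 0 2.5 0 0;0 0 0 0 0'|sed -n 2,4p; python3 lids.py
```

```text
tool_pos: [0.5524, 0.0316, 0.0543]
tool_rot: [3.137, 0.167, -0.0]
wrist_force: [-0.8, -0.9, 0.5]
wrist [[None, None], [None, None], [35.3, None], [35.5, None], [None, None], [None, None], [None, None]]
top [[36.2, 36.4], [35.8, 36.5], [36.6, 36.5], [None, None], [None, None], [None, None], [None, None]]
side [[36.1, 35.5], [35.2, 35.5], [36.1, 36.1], [36.5, 36.2], [35.7, 35.7], [36.3, 36.1], [36.7, 40.6]]
```

```bash
python3 -m handwheel '0 0 0 0.4 0;0 0 0 0 0'|sed -n 2,4p; python3 -m handwheel '0 0 0 -5 0;0 0 0 -20 0;0 0 0 -40 0;0 0 0 -40 0;0 0 0 -40 0;0 -40 -20 -20 0;0 -35 -30 0 0;0 0 -30 0 0;0 0 0 0 0;0 0 0 0 0'|sed -n 1,4p
python3 - <<'E'
from bench import robot
import pickle
s=robot.get_state();pickle.dump((s,robot.snapshot("wrist")),open("w1.pkl","wb"))
pickle.dump({n:robot.snapshot(n) for n in("top","side")},open("d.pkl","wb"))
E
python3 fit.py; python3 lids.py; ls -t pics|head -1; cp pics/$(ls -t pics|head -1) pics/final.png
```

```text
tool_pos: [0.5524, 0.0322, 0.0542]
tool_rot: [3.137, 0.168, -0.0]
wrist_force: [-0.9, -1.1, 4.3]
clock: 15.6
tool_pos: [0.4693, 0.1041, 0.2193]
tool_rot: [3.137, 0.17, 0.001]
wrist_force: [-0.0, 0.4, -1.3]
top deskz 0.001275718678681514 yaw 0.09451026348466848 [np.float64(0.009240451874203727), np.float64(-0.009241007775358665)] size 0.04985638669844039 0.13634263658246493 c [0.54601966 0.08803295] start [0.5395175  0.17782004] end [ 0.55650398 -0.00137667]
side deskz 0.0011537444884338588 yaw 0.12073266015370974 [np.float64(-0.0008008513327360071), np.float64(-0.00016760768312963842)] size 0.057466127695703695 0.15582513994099223 c [0.53351914 0.1551903 ] start [0.5247084  0.24478031] end [0.54630099 0.06608012]
wrist deskz 0.0005567268103544853 yaw 0.10946680013498236 [np.float64(0.0027317620603580506), np.float64(-0.0026298944923135044)] size 0.058039193668234956 0.20745268464901348 c [0.53974084 0.12427382] start [0.53189195 0.21395322] end [0.55156576 0.03503162]
wrist [[35.3, 35.4], [35.4, 35.5], [35.5, 35.6], [35.3, 35.3], [35.7, 35.4], [35.5, 35.6], [35.4, 35.1]]
top [[None, None], [None, None], [None, None], [37.1, 36.2], [36.2, 36.2], [36.6, 36.0], [None, 35.0]]
side [[36.0, 36.3], [35.8, 35.6], [36.9, 36.1], [36.7, 35.9], [35.2, 34.9], [None, None], [None, None]]
w1575.png
```

View pics/final.png

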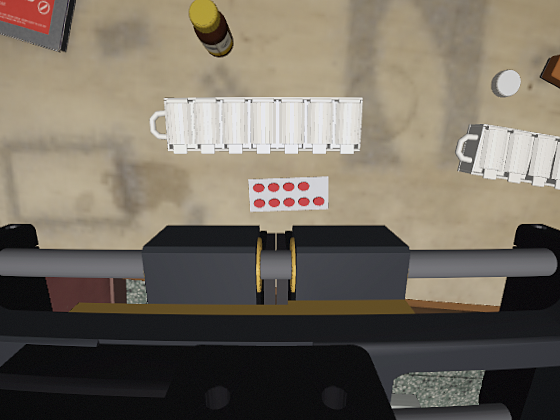

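The long organiser spans (150,124) to (362,125), and all seven tabs line up at row ~150. Every lid reads 35.1 to 35.7 mm in the wrist view. The box is where it was, to within about 1 mm. The blister, bottle and short organiser look undisturbed.

```bash
python3 -c "
from bench import robot
print(robot.hand_in())"
```

```text
the job is handed in; nothing more can be done
None
```

All seven lids of the long organiser were pressed shut in one pass from the loop end, the box stayed in place to within about 1 mm, nothing else was touched, and the job is handed in at about 16 s.

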